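# Lock a lap shoe into its clamp block

### The arm

A 6-joint arm with a two-finger parallel gripper is mounted at the origin on a cart in front of the work surface, level with it; the furniture and walls round the work are solid. World frame = base frame: x ahead of the robot, y to its left, z up, the work surface at z = 0. Lengths are in m, angles in rad, forces in N, time in s.
With the tool pointing down it reaches from about 0.225 to 0.875 m from the base axis. Payload 3.4 kg.
Tool frame: the origin (TCP) lies midway between the tips of the shut fingers; the grasp point (between the pads) lies 19 mm behind it; z points along the fingers, y is the line along which they close (so a half turn about z gives the same grasp; the last joint's range is limited). The gripper opens to 85 mm and grips with 20 to 120 N. Pads are 22 mm wide; open, the fingers measure 114 mm over their backs; the gripper's body (76 mm by 85 mm) begins 54 mm behind the grasp point. The pads swing forward as they close: fully open they stand 13 mm farther back than shut.
Start: joints at [1.012, 0.276, 1.505, -0, 1.361, -0.121], TCP at [0.244, 0.521, 0.231] pointing down, gripper open.
Joint ranges: [-2.89, 2.89], [-0.75, 2.08], [0.22, 2.7], [-1.18, 4.32], [0.11, 2.71], [-2.7, 2.7]. Speed limits (rad/s): [2.57, 2.57, 3.14, 3.14, 3.14, 3.14].

### API

Orientations are given as a unit quaternion [w, x, y, z].
In Python, from rig import * gives the robot as it stands.
- The arm moves only by the tool apply_moves, never from a script. Its argument "steps" is one flat list of numbers, 4 for each row, row after row: the shift along the world's x, y, z in cm, then the turn about the world's z in degrees. A call has 1 to 8 rows; each row is the pose to reach, as a shift and turn from the pose commanded when the call began; what a row does not reach only later rows make up. A row lasts 1/12 s, in which the tool goes at most 41.7 mm and 7.16 degrees, less where a joint would pass 70% of its speed; a pose out of reach is approached as far as the arm can. A call with a gripper value outside its range is refused whole. "jaw" is the closure in counts, from 0 (fully open) to 255 (shut), set as the call begins (left out, the last holds). The fingers move at their own pace and stop on an object; "newtons" is the grip in N (left out, the last holds). Time passes only in rows, so rows that repeat a pose let the fingers close. It gives the time, the measured TCP pose, the force, the opening and the grip force at its end, in the units of the state.
- get_state(): the state, without advancing time (a new reading comes with each control period).
- get_image(name): name is "side" or "top"; returns the picture (384x512x3 uint8, red, green, blue); there is no depth.
- calibration(name): a dict with "fx", "fy", "cx", "cy" (pixels), "xyz" and "rotation" of the camera in the world. Camera axes: x right, y up, looking along -z (the intrinsics and any distortion apply to the point x, -y, -z); pixel columns grow to the right and rows downward; lengths in m; the calibration is good to about 2 mm. A picture is of the moment at which its call begins. calibration takes no time and is no camera call.
- sign_off(): hands the job in; it is judged then, once.
The state is a dict: "clock": time; "qpos": joint angles; "qd": joint speeds; "effort": joint torques, N m; "position": TCP position; "ee_rot": TCP orientation; "contact_force": force on the tool from outside, world axes, zero at the start; "moment": the same for the moment, N m; "width": finger opening in m; "gripper_force": force on a finger pad.
Only numpy, scipy, OpenCV 4.12 (cv2) and the standard library are available. Lean on these libraries where they do the work, as an engineer would, in place of code of your own. Each camera call takes 0.05 s, during which the arm holds its last target. There are 200 camera calls.

### The job

Put the narrow lap shoe away in the dark clamp block that is fixed to the bench: slide its toe in under the overhang, through the open mouth, until you feel it come up against the stop, without ramming it, and let it down so that the toe drops into the hidden pocket and the shoe stands flat. The wider shoe does not fit; leave it and the jar and terracotta wedge standing between where they are.

Things in the scene. Friction and masses are not known exactly. Their poses are not given: they have to be found in the camera images.
- shoe: The narrow lap shoe, loose on the bench: metal sole plate 150 mm long (x), 42 mm wide (y), top 17 mm above its underside, with an upright wooden grip rib near the heel. Origin: centre of the underside; +x to the toe, z up. It stands on two pads 7 mm high and as wide as the plate; between them it is open below. About 0.3 kg (varies), balanced near x = -25 mm.
- shoe_grip (a point): Middle of the narrow shoe's grip rib, at shoe x = -30 mm, 45 mm above its underside. The rib is 46 mm long (x = -53 to -7 mm), 16 mm thick (y), and stands from 17 to 62 mm above the underside. Close behind the shoes (front about 0.58 m ahead of the robot) stands a fixed basin with high walls: lift the shoe 200 mm before swinging it aside.
- shoe_toe (a point): Front lower edge of the narrow shoe's toe, at shoe x = 75 mm, z = 0. The toe pad under it is 32 mm long (x = 43 to 75 mm).
- shoe_heel (a point): Rear lower edge of the narrow shoe's heel, at shoe x = -75 mm, z = 0. The heel pad under it is 30 mm long (x = -75 to -45 mm).
- block: Dark steel clamp block fixed to the bench, 100 mm long (x), 100 mm wide, 39.5 mm high (bolt heads to 46 mm; low ears at the sides). Origin: centre of its underside, on the bench; z up. Its open mouth is the end at x = -50 mm, towards the robot; the shoe goes in along +x, toe first. An overhanging keeper covers it all, its underside 28.5 mm above the bench. It does not yield.
- mouth (a point): Middle of the mouth: block x = -50 mm, y = 0, at floor height. The passage is 47 mm wide; its floor, 7 mm above the bench, begins at a doorstep at block x = -60 mm and runs in level, so the shoe passes with its underside 7 to 11.5 mm above the bench.
- wide_shoe: The wide lap shoe, loose on the bench: the same shape, length and heights as the narrow one, but 66 mm wide, too wide for the block. Origin and axes as for the narrow shoe. Must be left alone.
- jar: White jar, 66 mm across, 58 mm high, loose on the bench. Origin: centre of the underside. Must be left alone.
- wedge: Terracotta packing wedge, 105 mm long (y), 34 mm wide, 26 mm high, loose on the bench. Origin: centre of the underside. Must be left alone.
- keeper (a point): Top of the overhang above the inside, at block x = 0, y = 0, z = 39.5 mm. Below, out of sight, the floor ends somewhere from block x = -38 to -18 mm (differs each time, not given); there the pocket begins: 36 mm long, down to the bench, closed behind by a stop wall as high as the passage. With the toe within 4 mm of the stop, the toe pad can drop in and the shoe stands flat, rib outside.

How it is judged:
By the outcome, as a careful person would: the job done as asked, in the order asked, and still so for the second after the job is handed in, with the robot touching nothing.
It also fails if it takes over 48 s, if anything falls off the work surface, if the arm or the gripper's body presses on something with over 40 N, if the wrist force passes 120 N, or if a joint passes its speed limit or range.

## Working session

There is one attempt and no reset: what is moved stays moved. The work goes in short steps, Python scripts to look and compute and a tool call to move; the robot and the scene stay as the last step left them, time stands still between calls to the robot, and variables do not carry over. Pictures are saved under pics/ and viewed, at most 10 in all, crops included, and the job is handed in when it is done.

Besides the shell and the picture viewer there is one more tool, called after ">>>" as name(argument=value, ...), one argument or row to a line, values as JSON. apply_moves: Moves the arm, as the interface text tells. Its arguments: {"type":"object","properties":{"steps":{"type":"array","items":{"type":"number"}},"jaw":{"type":"number"},"newtons":{"type":"number"}},"required":["steps"]}

```bash
mkdir -p pics
python3 - <<'E'
from rig import *
import cv2
for n in("top","side"):
    cv2.imwrite(f"pics/{n}0.png",get_image(n)[:,:,::-1]); print(calibration(n))
print(get_state())
E
```

```text
{'fx': 353.91287592055875, 'fy': 353.91287592055875, 'cx': 250.53879336321958, 'cy': 197.08926717250677, 'xyz': array([0.33055686, 0.03997891, 0.89534594]), 'rotation': array([-0.69778723, -0.08055773,  0.08049886,  0.70719401])}
{'fx': 434.1366927149303, 'fy': 434.1366927149303, 'cx': 254.44372726259715, 'cy': 184.10669821677908, 'xyz': array([ 0.38155111, -0.84369811,  0.55285489]), 'rotation': array([ 0.85664288,  0.51090291, -0.03974233, -0.05968031])}
{'clock': 0.1, 'qpos': array([ 1.01199034e+00,  2.76576310e-01,  1.50600371e+00, -7.52438362e-06,
        1.36069000e+00, -1.20984168e-01]), 'qd': array([-0.00060589, -0.00070313, -0.00368312, -0.00116659, -0.00103584,
       -0.00186041]), 'effort': array([ 1.16835348e-03, -4.17697299e+01, -2.46406156e+01, -1.36202270e-04,
        5.70550736e-03, -2.25654418e-05]), 'position': array([0.24353413, 0.52037081, 0.23050192]), 'ee_rot': array([-2.76138097e-04,  2.17165806e-01,  9.76134370e-01, -7.91926526e-04]), 'contact_force': array([-0.24636382, -0.40012641,  0.48633732]), 'moment': array([-0.03026775,  0.01222146, -0.01493298]), 'gripper_force': 0.0, 'width': 0.08517034184033076}
```

View pics/top0.png

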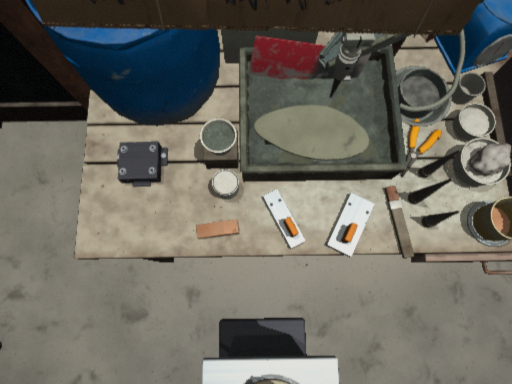

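View pics/side0.png

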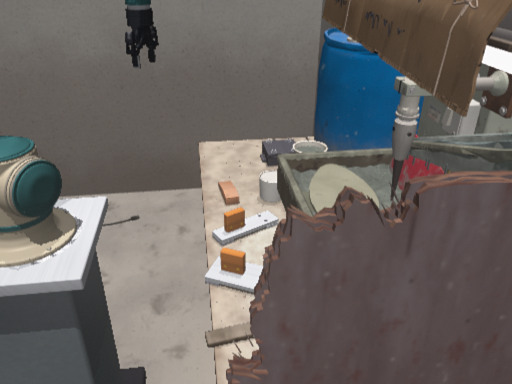

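The top view shows the narrow shoe at about (284,218) with its rib at (291,227) and toe up-left at (270,193). The wide shoe is at (350,224), the block at (140,162) with its doorstep at (142,183), the jar at (225,184) and the wedge at (217,230).

```bash
cat > h.py <<'E'
from rig import *
import cv2, numpy as np
from scipy.spatial.transform import Rotation as R
def cam(n):
    c=calibration(n); q=c["rotation"]; return c,R.from_quat([q[1],q[2],q[3],q[0]]).as_matrix()
def ray(n,uv,z):
    c,M=cam(n); uv=np.atleast_2d(uv).astype(float)
    d=np.c_[(uv[:,0]-c["cx"])/c["fx"],-(uv[:,1]-c["cy"])/c["fy"],-np.ones(len(uv))]@M.T
    return c["xyz"]+d*((z-c["xyz"][2])/d[:,2])[:,None]
def proj(n,p):
    c,M=cam(n); q=(np.atleast_2d(p)-c["xyz"])@M
    return np.c_[c["cx"]+c["fx"]*q[:,0]/-q[:,2], c["cy"]-c["fy"]*q[:,1]/-q[:,2]]
def rect(m):
    cs=cv2.findContours(m.astype(np.uint8),cv2.RETR_EXTERNAL,cv2.CHAIN_APPROX_NONE)[0]
    return [cv2.minAreaRect(c) for c in sorted(cs,key=cv2.contourArea)[::-1][:4]]
E
python3 - <<'E'
from h import *
im=cv2.imread("pics/top0.png"); hsv=cv2.cvtColor(im,cv2.COLOR_BGR2HSV).astype(int)
H,S,V=hsv[...,0],hsv[...,1],hsv[...,2]
def roi(m,u0,v0,u1,v1):
    o=np.zeros_like(m); o[v0:v1,u0:u1]=m[v0:v1,u0:u1]; return o
org=(H<18)&(S>170)&(V>110)
for nm,b in(("narrow",(255,185,315,255)),("wide",(322,185,380,260))):
    m=roi(org,*b); r=rect(m)[0]; print(nm,"rib",r, ray("top",cv2.boxPoints(r),.062)[:,:2].round(4).tolist())
    w=roi((S<40)&(V>165),*b); r=rect(w|m)[0]; P=ray("top",cv2.boxPoints(r),.017)[:,:2]; print(nm,"plate",r,P.round(4).tolist(),P.mean(0))
d=roi(V<85,112,135,172,190); r=rect(d)[0]; print("block",r, ray("top",cv2.boxPoints(r),.0395)[:,:2].round(4).tolist())
a=cv2.resize(im[130:200,100:200],None,fx=6,fy=6,interpolation=cv2.INTER_CUBIC)
b=cv2.resize(im[180:255,255:320],None,fx=5.6,fy=5.6,interpolation=cv2.INTER_CUBIC)[:420]
s=cv2.imread("pics/side0.png")
cv2.imwrite("pics/c1.png",np.hstack([a[:, :420],b[:,:364]]))
cv2.imwrite("pics/c2.png",cv2.resize(s[130:250,200:340],None,fx=5,fy=5,interpolation=cv2.INTER_CUBIC))
E
```

```text
narrow rib ((291.1000061035156, 226.20004272460938), (17.441329956054688, 5.366562843322754), 63.43495178222656) [[0.468, -0.0421], [0.4736, -0.0538], [0.4361, -0.0708], [0.4306, -0.0592]]
narrow plate ((284.5, 216.0), (62.0, 59.0), 90.0) [[0.5663, 0.0268], [0.5643, -0.1247], [0.4061, -0.1161], [0.4081, 0.0294]] [ 0.48618556 -0.04616093]
wide rib ((350.21575927734375, 232.32534790039062), (5.627719879150391, 17.46248435974121), 24.443954467773438) [[0.4197, -0.1798], [0.4572, -0.1997], [0.4515, -0.2114], [0.4141, -0.1914]]
wide plate ((350.4999694824219, 220.49996948242188), (70.99998474121094, 56.99999237060547), 90.0) [[0.564, -0.1452], [0.562, -0.2914], [0.3821, -0.2743], [0.3839, -0.1346]] [ 0.47298662 -0.21136634]
block ((141.5, 163.5), (43.0, 59.0), 90.0) [[0.68, 0.3938], [0.6779, 0.2417], [0.5631, 0.2374], [0.5652, 0.3852]]
```

View pics/c1.png

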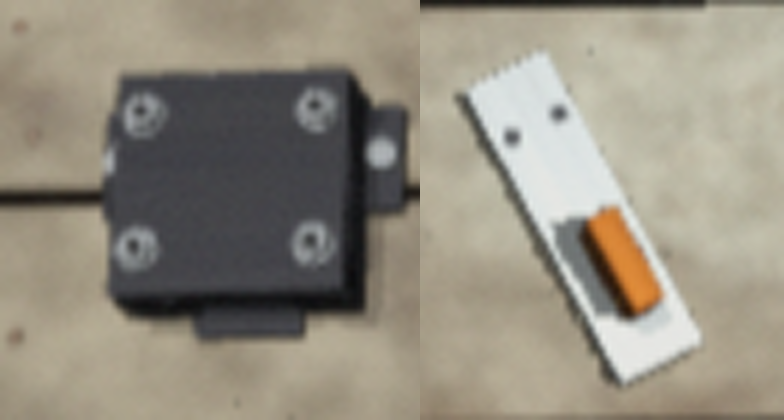

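View pics/c2.png

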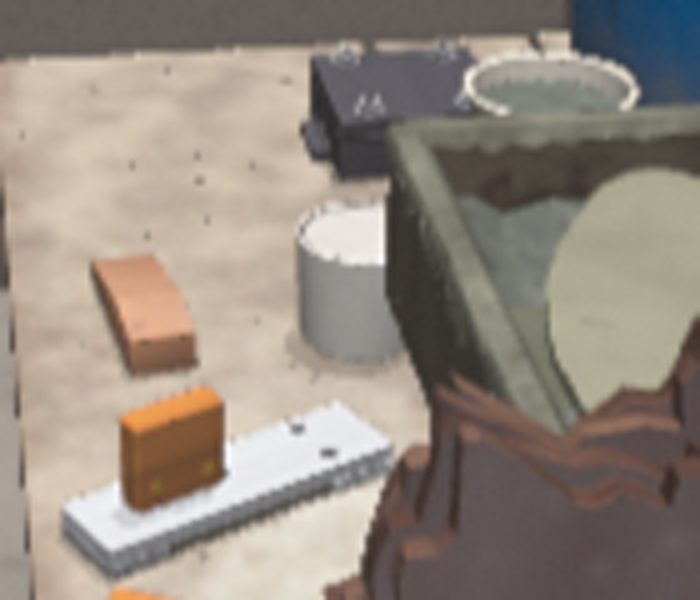

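The block's top face spans roughly (108..352, 74..292) in the crop, with bolts at (143,114), (316,109), (137,247) and (313,243), and the doorstep at (195..303, 337). The shoe's plate corners are at (470,92), (545,50), (702,340) and (622,378). In the side crop the path from shoe to block is clear over the wedge and jar.

Run:
```python
from h import *
A=lambda p,o,s:(np.array(p,float)+.5)/s-.5+np.array(o)
B=ray("top",A([(143,114),(316,109),(137,247),(313,243)],(100,130),6),.046)[:,:2]; print("bolts",B.round(4).tolist(),B.mean(0))
T=ray("top",A([(108,292),(350,291),(352,73)],(100,130),6),.0395)[:,:2];print("top",T.round(4).tolist())
D=ray("top",A([(195,337),(303,336)],(100,130),6),.007)[:,:2];print("door",D.round(4).tolist(),D.mean(0))
y=lambda a,b:np.degrees(np.arctan2(*(b-a)[::-1]))
print("yaw",y(B[2],B[0]),y(B[3],B[1]),y(B[1],B[0])-90,y(B[3],B[2])-90,y(T[1],T[2]))
P=ray("top",A(np.array([(470,92),(545,50),(702,340),(622,378)])-[420,0],(255,180),5.6),.017)[:,:2]
print("shoe",P.round(4).tolist(),P.mean(0),y(P[3],P[0]),y(P[2],P[1]),np.linalg.norm(P-np.roll(P,1,0),axis=1))
c=P.mean(0);a=np.radians((y(P[3],P[0])+y(P[2],P[1]))/2)
print("grip from plate",c-.03*np.array([np.cos(a),np.sin(a)]))
Rb=ray("top",A(np.array([(585,232),(615,208),(662,295),(632,315)])-[420,0],(255,180),5.6),.062)[:,:2]
print("rib",Rb.round(4).tolist(),Rb.mean(0),y(Rb[3],Rb[0]),y(Rb[2],Rb[1]))
s=get_state();q=s["ee_rot"];M=R.from_quat([q[1],q[2],q[3],q[0]]).as_matrix();print(M.round(3))
# side view check of rib top corners (crop c2 scale 5 origin 200,130)
print("side rib",ray("side",A([(122,417),(150,435),(222,390),(205,385)],(200,130),5),.062)[:,:2].round(4).tolist())
print("side block top", ray("side",A([(345,128),(312,57)],(200,130),5),.0395)[:,:2].round(4).tolist())
```

```text
bolts [[0.6591, 0.3607], [0.6603, 0.2874], [0.6001, 0.3592], [0.6008, 0.2857]] [0.63005118 0.3232551 ]
top [[0.5826, 0.3725], [0.5816, 0.271], [0.679, 0.2746]]
door [[0.5713, 0.346], [0.5712, 0.2992]] [0.57124742 0.32257744]
yaw 1.4627929556773238 1.6345856309123277 0.967096005645459 0.5766619990867241 2.129443859555639
shoe [[0.537, 0.0056], [0.5562, -0.0292], [0.4229, -0.0946], [0.4067, -0.0586]] [ 0.48068494 -0.04420415] 26.214519854703173 26.143820528156027 [0.14523412 0.03971978 0.14853523 0.03951201]
grip from plate [ 0.45376238 -0.05743954]
rib [[0.4646, -0.0402], [0.4748, -0.0534], [0.4373, -0.0718], [0.4291, -0.0588]] [ 0.45144197 -0.05602866] 27.552648102028492 26.173254312845042
[[-0.906  0.424 -0.001]
 [ 0.424  0.906 -0.001]
 [ 0.    -0.002 -1.   ]]
side rib [[0.4326, -0.0629], [0.4431, -0.0785], [0.4773, -0.0467], [0.4705, -0.0416]]
side block top [[0.5857, 0.2636], [0.5836, 0.3689]]
```

>>> apply_moves(
  steps=[20.9,-57.7,0,51.3,20.9,-57.7,0,51.3,20.9,-57.7,0,51.3,20.9,-57.7,0,51.3,20.9,-57.7,0,51.3,20.9,-57.7,0,51.3,20.9,-57.7,0,51.3,20.9,-57.7,0,51.3],
  jaw=60,
  newtons=60,
)

```text
clock: 0.77
position: [0.3477, 0.2353, 0.2313]
ee_rot: [-0.0, -0.225, 0.974, 0.0]
contact_force: [2.0, 0.3, -0.0]
width: 0.0653
gripper_force: 0.0
```

>>> apply_moves(
  steps=[9.5,-26.5,0,0,9.5,-26.5,0,0,9.5,-26.5,0,0,9.5,-26.5,0,0,9.5,-26.5,0,0,9.5,-26.5,0,0,9.5,-26.5,0,0,9.5,-26.5,0,0],
)

```text
clock: 1.43
position: [0.4451, -0.0337, 0.2312]
ee_rot: [0.0, -0.219, 0.976, -0.002]
contact_force: [-0.0, -0.7, -0.3]
width: 0.0652
gripper_force: 0.0
```

Run:
```python
from h import *
s=get_state();print(s["position"],s["ee_rot"],s["qpos"])
im=get_image("side"); cv2.imwrite("pics/s2.png",cv2.resize(im[130:260,180:320,::-1],None,fx=4,fy=4))
t=get_image("top");cv2.imwrite("pics/t2.png",cv2.resize(t[130:260,230:330,::-1],None,fx=4,fy=4))
```

```text
[ 0.44507441 -0.03369739  0.23117341] [ 2.74992066e-04 -2.19451527e-01  9.75621579e-01 -1.86708398e-03] [-0.22910429  0.0792641   1.75722491 -0.00323786  1.30298439 -2.24155243]
```

>>> apply_moves(
  steps=[0.75,-2.3,0,0.8,0.75,-2.3,-4,0.8,0.75,-2.3,-8,0.8,0.75,-2.3,-12,0.8,0.75,-2.3,-15,0.8,0.75,-2.3,-18,0.8,0.75,-2.3,-20.5,0.8,0.75,-2.3,-20.5,0.8],
)

```text
clock: 2.2
position: [0.4458, -0.0485, 0.0227]
ee_rot: [-0.005, -0.23, 0.973, 0.003]
contact_force: [-0.6, -0.2, -0.5]
width: 0.0656
gripper_force: 0.0
```

Run:
```python
from h import *
s=get_state();print(s["position"],s["ee_rot"],s["contact_force"],s["moment"])
im=get_image("side")[130:260,180:320,::-1]
t=get_image("top")[170:270,250:340,::-1]
cv2.imwrite("pics/t3.png",np.hstack([cv2.resize(im,(430,400)),cv2.resize(t,(360,400))]))
```

```text
[ 0.44575626 -0.0484668   0.02270791] [-0.0046057  -0.22989516  0.97320044  0.002812  ] [-0.56451587 -0.20298265 -0.54646053] [0.00115711 0.06492959 0.03767976]
```

View pics/t3.png

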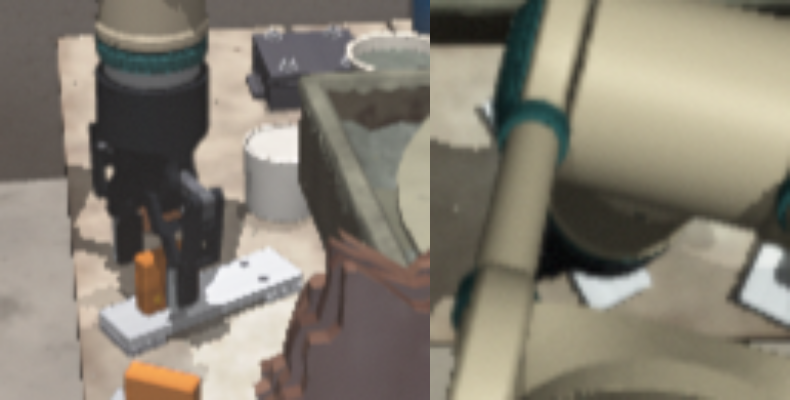

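The view shows the fingers straddling the rib: rib at about (150,280) and near finger tip at (187,303). The tool is about 1 cm off the rib's centre across the shoe, which agrees with the measured pose. I'll correct that.

>>> apply_moves(
  steps=[0.3,-0.4,0,0,0.6,-0.8,0.3,0,0.6,-0.8,0.3,0,0.6,-0.8,0.3,0],
)

```text
clock: 2.63
position: [0.458, -0.0599, 0.031]
ee_rot: [0.002, -0.229, 0.973, -0.001]
contact_force: [-0.5, -0.2, -0.3]
width: 0.0652
gripper_force: 0.0
```

Run:
```python
from h import *
s=get_state();print(s["position"],s["ee_rot"],s["contact_force"],s["moment"],s["qd"])
```

```text
[ 0.45795281 -0.05986825  0.0310207 ] [ 1.68577608e-03 -2.28798467e-01  9.73471950e-01 -8.84699870e-04] [-0.50863086 -0.16755535 -0.2599974 ] [0.00053064 0.01564268 0.01275703] [0.00063517 0.00518958 0.02258906 0.00222627 0.00259241 0.00185942]
```

>>> apply_moves(
  steps=[-0.5,0.3,-0.4,0,-0.5,0.3,-0.4,0,-0.5,0.3,-0.4,0,-0.5,0.3,-0.4,0,-0.5,0.3,-0.4,0],
)

```text
clock: 3.05
position: [0.4513, -0.0562, 0.0255]
ee_rot: [0.0, -0.229, 0.973, 0.0]
contact_force: [0.1, 0.2, 0.4]
width: 0.0655
gripper_force: 0.0
```

Close on the rib.

>>> apply_moves(
  steps=[0,0,0,0,0,0,0,0,0,0,0,0,0,0,0,0,0,0,0,0,0,0,0,0,0,0,0,0,0,0,0,0],
  jaw=255,
  newtons=70,
)

```text
clock: 3.72
position: [0.4517, -0.0564, 0.0256]
ee_rot: [0.0, -0.229, 0.973, -0.0]
contact_force: [1.2, -1.0, 1.2]
width: 0.0151
gripper_force: 68.2
```

>>> apply_moves(
  steps=[0,0,1,0,0,0,3,0,0,0,6,0,0,0,10,0,0,0,14,0,0,0,18,0,0,0,20.5,0,0,0,20.5,0],
)

```text
clock: 4.38
position: [0.4542, -0.0569, 0.2357]
ee_rot: [0.005, -0.229, 0.973, -0.002]
contact_force: [1.3, -1.8, -1.6]
width: 0.0151
gripper_force: 68.9
```

Run:
```python
from h import *
s=get_state();print(s["position"],s["ee_rot"],s["contact_force"],s["moment"],s["width"],s["gripper_force"])
```

```text
[ 0.45423999 -0.05686126  0.23572029] [ 0.00477472 -0.22908013  0.97339269 -0.00248503] [ 1.27332748 -1.76219228 -1.56846916] [ 1.90316191e-02 -4.21621302e-02 -6.63245330e-05] 0.015131368507529682 68.86400699615479
```

>>> apply_moves(
  steps=[-1.5,37.7,0,-25.2,-1.5,37.7,0,-25.2,-1.5,37.7,0,-25.2,-1.5,37.7,0,-25.2,-1.5,37.7,0,-25.2,-1.5,37.7,0,-25.2,-1.5,37.7,0,-25.2,-1.5,37.7,0,-25.2],
)

```text
clock: 5.05
position: [0.4373, 0.2529, 0.2283]
ee_rot: [-0.002, -0.011, 1.0, -0.001]
contact_force: [1.9, -0.4, -2.4]
width: 0.0151
gripper_force: 69.2
```

>>> apply_moves(
  steps=[0,3,0,0,0,4.4,0,0,0,4.4,-3,0,0,4.4,-6,0,0,4.4,-9,0,0,4.4,-12,0,0,4.4,-13,0,0,4.4,-13,0],
)

```text
clock: 5.72
position: [0.4362, 0.2934, 0.0966]
ee_rot: [-0.004, -0.011, 1.0, -0.002]
contact_force: [0.3, -0.2, -2.6]
width: 0.0151
gripper_force: 69.3
```

>>> apply_moves(
  steps=[0,0,0,0,0,0,0,0,0,0,0,0],
)

```text
clock: 5.97
position: [0.4408, 0.2959, 0.1023]
ee_rot: [0.002, -0.011, 1.0, 0.001]
contact_force: [-0.1, -0.3, -3.5]
width: 0.0151
gripper_force: 69.3
```

Run:
```python
from h import *
s=get_state();print(s["position"],s["ee_rot"],s["contact_force"],s["moment"])
im=get_image("side")[120:240,160:300,::-1];t=get_image("top");cv2.imwrite("pics/t4raw.png",t[:,:,::-1])
t=t[130:250,90:200,::-1]
cv2.imwrite("pics/t4.png",np.hstack([cv2.resize(im,(420,360)),cv2.resize(t,(330,360))]))
```

```text
[0.4407827  0.29592051 0.10230151] [ 1.75274652e-03 -1.10473419e-02  9.99937068e-01  8.62136146e-04] [-0.05703867 -0.3358804  -3.54306628] [ 0.04889385  0.03903927 -0.04524343]
```

View pics/t4.png

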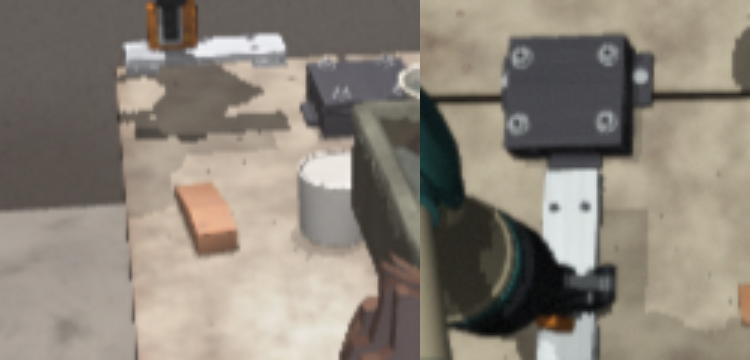

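Side view: the shoe hangs level. Top view: the toe at crop (570,165) lies just short of the doorstep and needs to move about 2.4 cm left (+y).

>>> apply_moves(
  steps=[0,1.2,0,0,0,2.4,-2,0,0,2.4,-4,0,0,2.4,-5.5,0,0,2.4,-6.5,0,0,2.4,-6.7,0,0,2.4,-6.7,0,0,2.4,-6.7,0],
)

```text
clock: 6.73
position: [0.4401, 0.3199, 0.0342]
ee_rot: [0.001, -0.011, 1.0, 0.0]
contact_force: [0.4, 0.8, -2.1]
width: 0.0153
gripper_force: 69.4
```

>>> apply_moves(
  steps=[0,0,0,0,0,0,0,0,0,0,0,0],
)

```text
clock: 6.98
position: [0.4399, 0.3196, 0.0343]
ee_rot: [0.001, -0.011, 1.0, 0.0]
contact_force: [-0.4, 0.5, -3.0]
width: 0.0153
gripper_force: 69.4
```

Run:
```python
from h import *
s=get_state();print(s["position"],s["ee_rot"],s["contact_force"],s["moment"])
t=get_image("top");cv2.imwrite("pics/t5raw.png",t[:,:,::-1])
g=cv2.cvtColor(t,cv2.COLOR_RGB2GRAY)
t=t[135:235,100:180,::-1]
cv2.imwrite("pics/t5.png",cv2.resize(t,(480,600),interpolation=cv2.INTER_CUBIC))
# subpixel left/right edges of the white plate, z=.017+.009
f=g.astype(float)
for v in range(192,206,2):
    r=f[v,110:175]; d=np.diff(r)
    print(v,(r>150).nonzero()[0][[0,-1]]+110)
```

```text
[0.43985425 0.31962137 0.03427018] [ 7.15571030e-04 -1.10841266e-02  9.99938214e-01  4.44459677e-04] [-0.44290983  0.51507842 -3.00146426] [-0.00407174  0.06010388 -0.00631307]
192 [110 173]
194 [110 173]
196 [110 174]
198 [110 174]
200 [112 174]
202 [115 174]
204 [118 174]
```

View pics/t5.png

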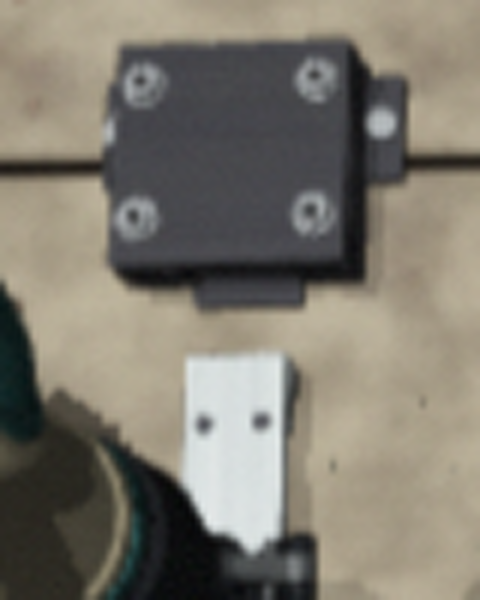

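The toe's top edge runs from (187,356) to (285,352) in the crop. The doorstep spans 195 to 303 and the bolts are unchanged.

Run:
```python
from h import *
A=lambda p:(np.array(p,float)+.5)/6-.5+[100,135]
P=ray("top",A([(187,356),(285,352),(185,485),(284,490)]),.0257)[:,:2];print(P.round(4).tolist(),P[:2].mean(0))
D=ray("top",A([(195,305),(303,305)]),.007)[:,:2];print(D.round(4).tolist(),D.mean(0))
# subpixel edges (max gradient by parabola) for shoe, using saturation-free gray
im=cv2.imread("pics/t5raw.png").astype(float)
g=cv2.GaussianBlur(im[...,0],(1,5),0)
def edge(row,a,b,sgn):
    d=sgn*np.diff(row[a:b+1]); w=np.clip(d,0,None); i=w.argmax(); j=slice(max(i-1,0),i+2)
    return a+.5+(np.arange(len(w))[j]*w[j]).sum()/w[j].sum()
L=[];Rr=[]
for v in range(196,214): L.append((edge(g[v],126,136,1),v)); Rr.append((edge(g[v],142,152,-1),v))
for nm,E in(("L",L),("R",Rr)):
    W=ray("top",E,.0257)[:,:2]; k=np.polyfit(W[:,0],W[:,1],1); print(nm,"yaw",np.degrees(np.arctan(k[0])),"y@.545",np.polyval(k,.545),"resid",np.std(W[:,1]-np.polyval(k,W[:,0])))
E1=[];E2=[]
for v in range(182,185): E1.append((edge(g[v],127,137,-1),v));E2.append((edge(g[v],146,154,1),v))
for E in(E1,E2): print("door",ray("top",E,.007)[:,:2].round(4).tolist())
B1=[];B2=[]
for v in range(155,175): B2.append((edge(g[v],110,125,-1),v))
W=ray("top",B2,.0395)[:,:2]; print("blk left",W[::4].round(4).tolist(),np.degrees(np.arctan(np.polyfit(*W.T,1)[0])))
```

```text
[[0.5449, 0.3416], [0.5461, 0.3003], [0.4897, 0.3389], [0.4871, 0.2976]] [0.5455215  0.32093194]
[[0.5722, 0.346], [0.5716, 0.2992]] [0.57191988 0.32261689]
L yaw 1.6934002293212782 y@.545 0.3418270943888596 resid 0.0004151577954381582
R yaw 1.414474769263638 y@.545 0.30052959843182403 resid 0.00016049954949548566
door [[0.5815, 0.3484], [0.5788, 0.3477], [0.5761, 0.3471]]
door [[0.5808, 0.2982], [0.5781, 0.2981], [0.5754, 0.298]]
blk left [[0.6443, 0.3739], [0.6336, 0.374], [0.6227, 0.3629], [0.6122, 0.3754], [0.6015, 0.3656]] 1.6370480582085591
```

>>> apply_moves(
  steps=[0.6,0.1,0,0,1.2,0.12,0,0,1.8,0.14,0,0,2.4,0.15,0,0,3.0,0.17,0,0,3.6,0.18,0,0,4.2,0.2,0,0,4.5,0.2,0,0],
)

```text
clock: 7.7
position: [0.4857, 0.3215, 0.0334]
ee_rot: [0.0, -0.011, 1.0, 0.0]
contact_force: [0.5, 0.9, -2.4]
width: 0.0153
gripper_force: 69.4
```

Run:
```python
from h import *
s=get_state();print(s["position"],s["ee_rot"],s["contact_force"],s["moment"])
```

```text
[0.48568161 0.32149623 0.03342753] [ 4.50267537e-04 -1.09751016e-02  9.99939651e-01  1.98937283e-04] [ 0.54910361  0.94821435 -2.43304752] [-0.05446082 -0.0284962   0.02209618]
```

>>> apply_moves(
  steps=[0.4,0,0.1,0,0.8,0.02,0.1,0,1.2,0.03,0.1,0,1.6,0.04,0.1,0,2.0,0.05,0.1,0,2.4,0.06,0.1,0,2.7,0.06,0.1,0,2.7,0.06,0.1,0],
)

```text
clock: 8.37
position: [0.5123, 0.3221, 0.0345]
ee_rot: [0.0, -0.011, 1.0, 0.0]
contact_force: [-0.1, 0.3, -3.1]
width: 0.0149
gripper_force: 69.4
```

>>> apply_moves(
  steps=[0.1,0,0,0,0.2,0,0,0,0.3,0,0,0,0.4,0.01,0,0,0.5,0.01,0,0,0.6,0.01,0,0,0.6,0.01,0,0],
)

```text
clock: 8.95
position: [0.5176, 0.3221, 0.0345]
ee_rot: [0.0, -0.011, 1.0, 0.0]
contact_force: [0.1, 0.2, -3.1]
width: 0.0154
gripper_force: 69.4
```

>>> apply_moves(
  steps=[0.1,0,0,0,0.2,0,0,0,0.3,0.01,0,0,0.4,0.01,0,0,0.4,0.01,0,0],
)

```text
clock: 9.37
position: [0.5217, 0.3222, 0.0345]
ee_rot: [0.0, -0.011, 1.0, 0.0]
contact_force: [0.4, -0.5, -2.6]
width: 0.0151
gripper_force: 69.4
```

>>> apply_moves(
  steps=[0.1,0,0,0,0.2,0,0,0,0.3,0.01,0,0,0.3,0.01,0,0],
)

```text
clock: 9.7
position: [0.5247, 0.3223, 0.0345]
ee_rot: [0.0, -0.011, 1.0, 0.0]
contact_force: [0.2, -0.5, -3.2]
width: 0.015
gripper_force: 69.4
```

>>> apply_moves(
  steps=[0.1,0,0,0,0.2,0,0,0,0.3,0.01,0,0,0.3,0.01,0,0],
)

```text
clock: 10.03
position: [0.5277, 0.3225, 0.0345]
ee_rot: [0.0, -0.011, 1.0, 0.0]
contact_force: [0.7, -0.2, -2.5]
width: 0.0153
gripper_force: 69.4
```

>>> apply_moves(
  steps=[0.1,0,0,0,0.2,0,0,0,0.3,0.01,0,0,0.3,0.01,0,0],
)

```text
clock: 10.37
position: [0.5307, 0.3225, 0.0345]
ee_rot: [0.0, -0.011, 1.0, 0.0]
contact_force: [0.9, -0.5, -2.8]
width: 0.015
gripper_force: 69.4
```

>>> apply_moves(
  steps=[0.1,0,0,0,0.2,0,0,0,0.3,0.01,0,0,0.3,0.01,0,0],
)

```text
clock: 10.7
position: [0.5335, 0.3226, 0.0345]
ee_rot: [0.0, -0.011, 1.0, 0.0]
contact_force: [0.1, 0.6, -2.7]
width: 0.0151
gripper_force: 69.5
```

>>> apply_moves(
  steps=[0.1,0,0,0,0.2,0,0,0,0.3,0.01,0,0,0.3,0.01,0,0],
)

```text
clock: 11.03
position: [0.5337, 0.3225, 0.0342]
ee_rot: [-0.003, -0.011, 1.0, -0.0]
contact_force: [-6.5, 1.1, -0.2]
width: 0.0153
gripper_force: 69.8
```

The force rose to -6.5 N and motion stalled with the toe near block x ≈ +8 mm, inside the possible stop range, so this is the stop. I'll ease the push off and lower.

>>> apply_moves(
  steps=[-0.25,0,0,0,-0.3,0,-0.1,0,-0.3,0,-0.25,0,-0.3,0,-0.4,0,-0.3,0,-0.55,0,-0.3,0,-0.7,0,-0.3,0,-0.8,0,-0.3,0,-0.8,0],
)

```text
clock: 11.7
position: [0.5335, 0.3226, 0.0261]
ee_rot: [0.0, -0.011, 1.0, -0.0]
contact_force: [-0.5, 0.2, -3.1]
width: 0.0152
gripper_force: 69.5
```

Run:
```python
from h import *
s=get_state();print(s["position"],s["ee_rot"],s["contact_force"],s["moment"])
```

```text
[0.53352736 0.32258749 0.0260921 ] [ 3.13287928e-05 -1.11857916e-02  9.99937435e-01 -5.32083915e-05] [-0.45282213  0.17756382 -3.06428771] [-0.02232265  0.01729953  0.01893435]
```

Lowered with no resistance; the underside is about 0.5 mm above the bench. I'll let it down the rest and open gently.

>>> apply_moves(
  steps=[0,0,-0.05,0,0,0,-0.08,0,0,0,-0.08,0,0,0,-0.08,0],
)

```text
clock: 12.03
position: [0.5335, 0.3227, 0.0257]
ee_rot: [0.0, -0.011, 1.0, 0.0]
contact_force: [-0.0, 0.6, -3.3]
width: 0.0151
gripper_force: 69.7
```

>>> apply_moves(
  steps=[0,0,0,0,0,0,0,0,0,0,0,0,0,0,0,0,0,0,0,0,0,0,0,0],
  jaw=130,
)

```text
clock: 12.53
position: [0.5334, 0.3228, 0.0259]
ee_rot: [0.0, -0.011, 1.0, 0.0]
contact_force: [-0.1, -0.6, -0.6]
width: 0.0418
gripper_force: 0.0
```

Run:
```python
from h import *
s=get_state();print(s["position"],s["contact_force"],s["moment"],s["width"])
cv2.imwrite("pics/s6.png",cv2.resize(get_image("side")[110:200,180:300,::-1],(800,600),interpolation=cv2.INTER_CUBIC))
```

```text
[0.53344213 0.32275526 0.02585227] [-0.14445246 -0.56893062 -0.61515207] [-0.03865573 -0.00921405  0.01212484] 0.04179797788994316
```

View pics/s6.png

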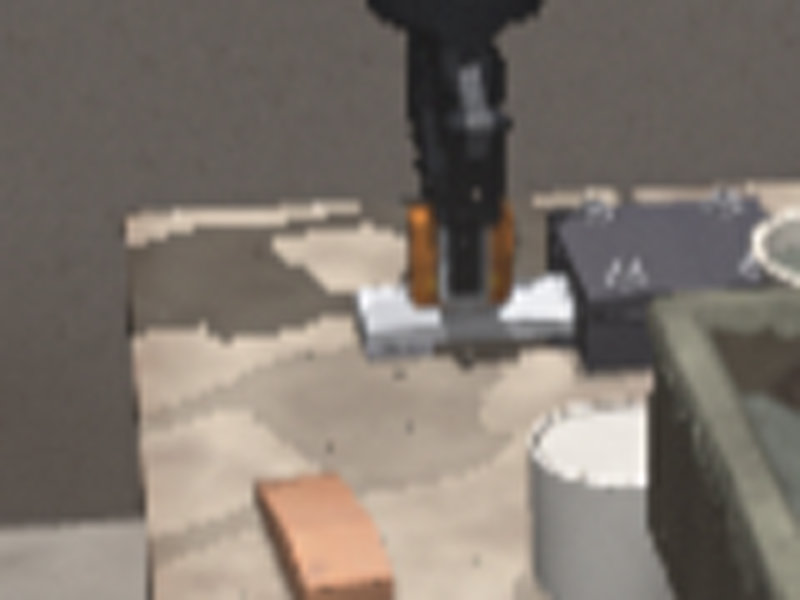

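The shoe sits in the block with its heel flat on the bench, and the rib is outside and free of the open fingers. I'll withdraw straight up and away.

>>> apply_moves(
  steps=[0,0,1,0,0,0,3,0,0,0,6,0,0,0,10,0,0,0,14,0,-3,0,17,0,-6,0,17,0,-10,0,17,0],
)

```text
clock: 13.25
position: [0.4356, 0.3236, 0.1991]
ee_rot: [0.004, -0.01, 1.0, 0.002]
contact_force: [-0.5, 1.5, -0.9]
width: 0.0421
gripper_force: 0.0
```

>>> apply_moves(
  steps=[-4,0,0,0,-8,0,0,0,-12,0,0,0,-12,0,0,0,-12,0,0,0],
)

```text
clock: 13.67
position: [0.3114, 0.3225, 0.1968]
ee_rot: [0.001, -0.012, 1.0, 0.0]
contact_force: [0.6, 0.1, 1.1]
width: 0.0418
gripper_force: 0.0
```

Run:
```python
from h import *
s=get_state();print(s["position"],s["contact_force"])
a=cv2.resize(get_image("side")[120:240,190:310,::-1],(400,400),interpolation=cv2.INTER_CUBIC)
t=get_image("top")[130:250,90:210,::-1]
cv2.imwrite("pics/f7.png",np.hstack([a,cv2.resize(t,(400,400),interpolation=cv2.INTER_CUBIC)]))
```

```text
[0.31143042 0.32251534 0.19675013] [0.569398   0.06236861 1.07788396]
```

View pics/f7.png

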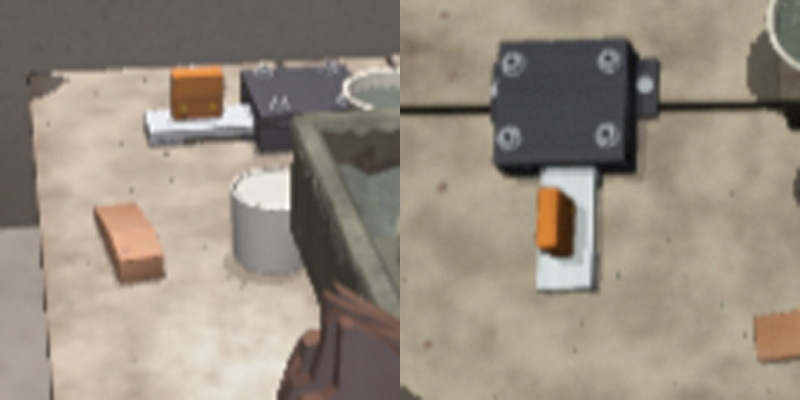

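The shoe stands flat and straight in the block (rib at top-crop (555,220)). The wedge and jar are untouched and the robot is clear.

```bash
python3 -c "
from rig import *
print(sign_off())"
```

```text
the job is handed in; nothing more can be done
None
```

The narrow shoe is in the clamp block: I slid it in until it met the stop at about 6.5 N, let it down flat and released it. The arm is clear, the wedge and jar are where they were, I didn't go near the wide shoe, and the job was handed in at about 14 s.

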